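Roll the guide roller up its storage gutter and bolt it in

ROBOT

A 6-joint arm with a two-finger parallel gripper is mounted at the origin on a cart in front of the work surface, level with it; the furniture and walls round the work are solid. World frame = base frame: x ahead of the robot, y to its left, z up, the work surface at z = 0. Lengths are in m, angles in rad, forces in N, time in s.
With the tool pointing down it reaches from about 0.35 to 0.925 m from the base axis. Payload 6.4 kg.
Tool frame: the origin (TCP) lies at the very end of the fingers, on their centre line; the grasp point (between the pads) lies 19 mm behind it (r.hold_point_z is the z of the grasp point in the tool frame, in m); z points along the fingers, x is the direction in which the jaws open and shut, and the axes are right-handed (so a half turn about z gives the same grasp; the last joint's range is limited). The gripper opens to 94 mm and grips with 3 to 60 N. Pads are 16 mm wide; open, the fingers measure 119 mm over their backs; the gripper's body (75 mm by 177 mm) begins 78 mm behind the grasp point.
Start: joints at [1.096, 0.245, 1.558, -0, 1.339, -0.174], TCP at [0.193, 0.621, 0.205] pointing down, gripper open.
Joint ranges: [-3.13, 3.13], [-1.02, 2.26], [0.13, 2.54], [-0.95, 4.09], [0.21, 2.88], [-2.74, 2.74]. Speed limits (rad/s): [2.57, 2.57, 3.14, 3.14, 3.14, 3.14].

INTERFACE

Orientations are given as [roll, pitch, yaw] about the fixed x, y, z axes, in that order (R = Rz(yaw) Ry(pitch) Rx(roll)).
In Python, from bench import r gives the robot as it stands. The module is installed in compiled form; this text tells all that it offers.
- The arm moves only by the shell command python3 -m handwheel 'ROWS' [OPENING] [FORCE]. ROWS is JSON, a list of rows, each a list of 2 entries, a list of its own where there are three numbers: the shift along the tool's x, y, z in mm, then the turn about the tool's z in degrees. A call has exactly 8 rows; each row shifts and turns the commanded pose from where the row before left it, along the tool's axes as they then stand; what a row does not reach is not made up. A row lasts 1/8 s, in which the tool goes at most 62.5 mm and 10.7 degrees, less where a joint would pass 70% of its speed; a pose out of reach is approached as far as the arm can. A call with a gripper value outside its range is refused whole. OPENING is the finger opening in mm, from 0 to 94, set as the call begins (- or left out, the last holds). The fingers move at their own pace and stop on an object; FORCE is the grip in N (left out, the last holds). Time passes only in rows, so rows that do not move let the fingers close, or fill a call up. It gives the time, the measured TCP pose, the force and the opening at its end, in the units of the state.
- r.state(): the state, without advancing time (a new reading comes with each control period).
- r.get_image(name): name is "scene" or "top" or "wrist"; returns a dict with "pixels" (420x560x3 uint8, blue, green, red), "vfov" (degrees; the focal length in pixels is half the picture's height over the tangent of half this angle, whatever the lens; pixels are square), "cx", "cy" (the principal point, pixels), "position" and "attitude" of the camera in the world; the wrist camera has in their place "T_tool_cam" (4x4, takes a point from camera to tool coordinates, whose origin is the TCP and whose axes are the tool frame's). Camera axes: x right, y down, z forward; pixel columns grow to the right and rows downward; lengths in m; the calibration is good to about 2 mm. A picture is of the moment at which its call begins: read the wrist's pose just before it. There is no depth.
- r.sign_off(): hands the job in, once; it reports no verdict.
The state is a dict: "clock": time; "joints": joint angles; "joint_velocities": joint speeds; "tau": joint torques, N m; "position": TCP position; "tool_rot": TCP orientation; "wrist_force": force on the tool from outside, world axes, zero at the start; "torque": the same for the moment, N m; "width": opening from 0.0 (shut) to 1.0 (fully open).
Only numpy, scipy, OpenCV 4.12 (cv2) and the standard library are available. Lean on these libraries where they do the work, as an engineer would, in place of code of your own. Each camera call takes 0.05 s, during which the arm holds its last target.

TASK

Park the microtome's spare guide roller: push the blue roller up the sloped gutter with your fingertips, over the crest and home against the end stop, so that it rests there without rolling back. Then push the yellow tab of the keeper bolt all the way in, so that the bolt crosses the gutter behind the roller, and leave. Only push: do not take the roller or the tab between the fingers, do not lift the roller out of the gutter, and leave the bottles, dish, cassettes and timer where they stand.

Things in the scene. Friction and masses are not known exactly. Their poses are not given: they have to be found in the camera images.
- gutter: Fixed aluminium gutter on a green base, 250 mm long, 62 mm wide. Origin: underside of the base on the centre line, at bench height. x runs level up the gutter (low end -x, end stop +x), y across it to the left, z up. Channel 44 mm wide inside; its side walls (4 mm thick) stand 11 mm above the sloping bed, so the roller stands well proud of them. 'Gutter frame' below means this one.
- roller: Loose smooth, slippery blue plastic roller with steel and brass hub faces, 52 mm diameter, 40 mm wide, 140-280 g, lying across the gutter. Origin at its centre; y is the axle, x and z turn as it rolls. It starts in the trough (gutter frame x -95, z 43 mm) and rolls back there if let go on the slope; past the crest it rolls on by itself to the stop.
- gutter_seat (a point): Where the roller's centre is when it rests against the end stop: gutter frame x 72, y 0, z 61 mm. The green end stop's face is upright at x 98 mm and its top at z 84 mm.
- gutter_bed (a point): Lowest point (trough) of the bed, gutter frame x -100, z 16 mm. Its x axis points up along the bed, which rises at 8 degrees to the crest; its z axis points square out of the bed (the rolling roller's centre stays at z 26 mm here). Behind the trough a plate rises at 30 degrees towards -x, to gutter frame x -121, z 28 mm.
- gutter_crest (a point): Crest of the bed, gutter frame x 55, z 38 mm; beyond it the bed falls at 10 degrees to the end stop. Short of it, at x 25 to 47 mm, two green posts up to z 70 mm stand beside the channel at y +26 to +38 and -26 to -38 mm; the keeper bolt runs in the left one and enters the right one.
- keeper (a joint): Travel of the keeper bolt in m: 0 is open (bolt tip inside the left post), 0.062 is fully in, at its limit (bolt across the channel). It slides along the gutter's -y direction, takes 2 to 3 N to push and stays where it is left. It starts at 0 to 0.008, clear of the channel.
- keeper_tab (a point): Centre of the bolt's upright yellow tab: 34 mm along the gutter's x, 12 mm thick along y, 44 mm high; left of the gutter at gutter frame x 36, z 72 mm, y = 107 mm less the joint value. Push its broad outer face (looking to +y) towards -y. A 10 mm steel rod leads from it, 12 mm below its centre, into the left post.
- oil_bottle: Bystander: small white bottle with a red cap, 38 mm diameter, 105 mm tall, standing. Origin under its centre.
- petri_dish: Bystander: clear covered dish, 64 mm diameter, 17 mm high. Origin under its centre.
- cassette_2: Bystander: pink tissue cassette with a white wax block, 29x40x13 mm. Origin under its centre.
- cassette_3: Bystander: blue tissue cassette with a white wax block, 29x40x13 mm. Origin under its centre.
- stain_bottle: Bystander: violet bottle with a white cap, 47 mm diameter, 92 mm tall, standing. Origin under its centre.
- timer: Bystander: white bench timer, 62x62x23 mm. Origin under its centre.
There are look-alikes about, which are no part of the job. Of the things like the roller, leave any that is green or turquoise; of the rest the larger one is meant.

How it is judged:
By the outcome, as a careful person would: the job done as asked, in the order asked, and still so for the second after the job is handed in, with the robot touching nothing.
It also fails if it takes over 43 s, if anything falls off the work surface, if the arm or the gripper's body presses on something with over 40 N, if the wrist force passes 120 N, or if a joint passes its speed limit or range.

## Working session

There is one attempt and no reset: what is moved stays moved. The work goes in short steps, Python scripts to look and compute and a shell command to move; the robot and the scene stay as the last step left them, time stands still between calls to the robot, and variables do not carry over. Pictures are saved under pics/ and viewed, and the job is handed in when it is done.

```bash
mkdir -p pics
cat > h.py <<'E'
import numpy as np, cv2
from bench import r
def grab(n,f):
    s=r.state(); im=r.get_image(n); cv2.imwrite('pics/'+f,im['pixels']); return s,im
E
python3 - <<'E'
from h import *
print(r.state())
for n in ['scene','top','wrist']:
    s,im=grab(n,n+'0.png'); print({k:v for k,v in im.items() if k!='pixels'})
E
```

```text
{'clock': 0.0, 'joints': array([ 1.09589176e+00,  2.45799554e-01,  1.55895253e+00, -2.71510007e-05,
        1.33869309e+00, -1.74090829e-01]), 'joint_velocities': array([-0.00018697,  0.00149356, -0.00062249, -0.0003472 ,  0.00073283,
       -0.00022513]), 'tau': array([-1.67510930e-04, -4.15826726e+01, -3.14604735e+01,  6.85376627e-02,
        3.31870385e-02, -1.23451805e-04]), 'position': array([0.19232174, 0.62029327, 0.2043877 ]), 'tool_rot': array([-3.14129779e+00,  1.82909081e-03,  1.26998913e+00]), 'wrist_force': array([-0.48888491,  0.4708235 ,  0.72790573]), 'torque': array([ 0.01608446, -0.05196031, -0.02943966]), 'width': 0.9993407055657612}
{'vfov': 43.31175411696699, 'cx': 275.99143648844085, 'cy': 214.23432187090276, 'position': array([0.08981838, 0.69883473, 1.03726766]), 'attitude': array([-2.43962836, -0.01567866, -2.42819232])}
{'vfov': 43.94090262018655, 'cx': 281.92432113203614, 'cy': 208.4416585682832, 'position': array([0.45752573, 0.05532514, 1.50085639]), 'attitude': array([-3.05280691e+00,  2.15818154e-03, -1.58591782e+00])}
{'vfov': 70.27559325588965, 'cx': 276.70103920115923, 'cy': 208.17247152254234, 'T_tool_cam': array([[ 9.99999114e-01,  1.12618137e-03, -7.09998049e-04,
        -8.28031928e-04],
       [-8.77260507e-04,  9.58565183e-01,  2.84871935e-01,
        -8.22290360e-02],
       [ 1.00139687e-03, -2.84871060e-01,  9.58565322e-01,
        -1.79684028e-01],
       [ 0.00000000e+00,  0.00000000e+00,  0.00000000e+00,
         1.00000000e+00]])}
```

View pics/scene0.png

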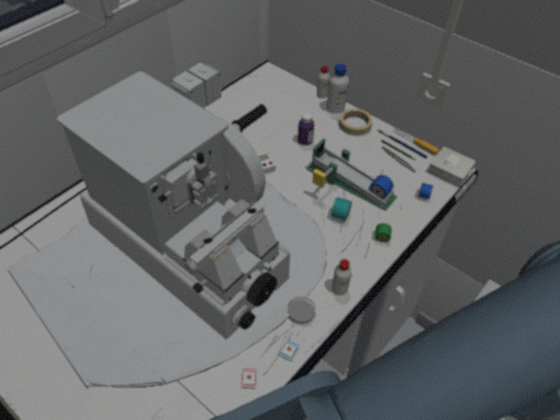

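View pics/top0.png

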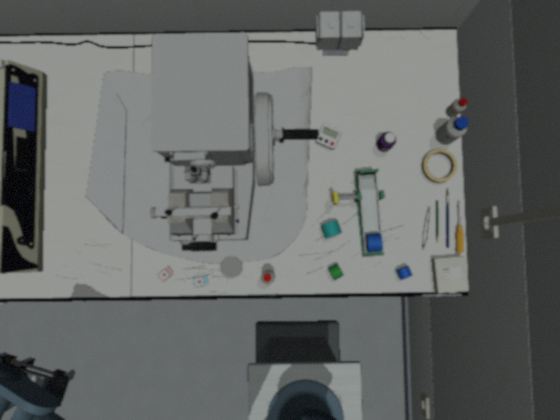

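View pics/wrist0.png

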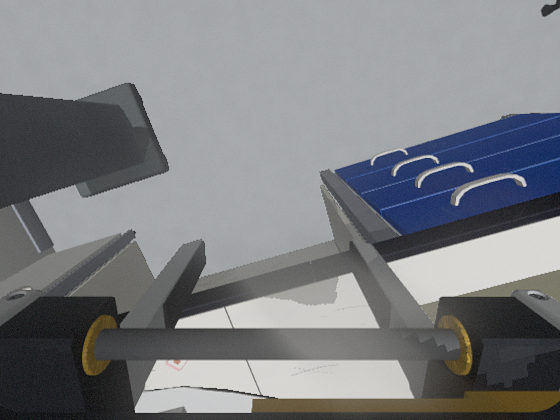

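```bash
cat >> h.py <<'E'
from scipy.spatial.transform import Rotation as Ro
def cam(im,s=None):
    f=210/np.tan(np.radians(im['vfov']/2))
    if 'position' in im: return f,Ro.from_euler('xyz',im['attitude']).as_matrix(),np.array(im['position'])
    T=np.array(im['T_tool_cam']);R=Ro.from_euler('xyz',s['tool_rot']).as_matrix()
    return f,R@T[:3,:3],np.array(s['position'])+R@T[:3,3]
def ray(im,u,v,z,s=None):
    f,R,p=cam(im,s); d=R@np.array([(u-im['cx'])/f,(v-im['cy'])/f,1]); return p+d*(z-p[2])/d[2]
def proj(im,P,s=None):
    f,R,p=cam(im,s); q=R.T@(np.array(P)-p); return q[0]/q[2]*f+im['cx'],q[1]/q[2]*f+im['cy']
E
python3 - <<'E'
from h import *
s,im=grab('top','t1.png'); s2,sc=grab('scene','s1.png')
c=im['pixels'][150:270,310:430]; cv2.imwrite('pics/tc.png',cv2.resize(c,None,fx=5,fy=5,interpolation=cv2.INTER_CUBIC))
c=sc['pixels'][110:250,290:450]; cv2.imwrite('pics/sc.png',cv2.resize(c,None,fx=5,fy=5,interpolation=cv2.INTER_CUBIC)[:, :800][:600])
for n,i in(('top',im),('scene',sc)):
    hsv=cv2.cvtColor(i['pixels'],cv2.COLOR_BGR2HSV)
    for nm,lo,hi in (('yel',(20,120,80),(33,255,255)),('blue',(108,120,60),(125,255,255)),('green',(65,60,30),(88,255,255))):
        m=cv2.inRange(hsv,lo,hi)
        k,l,st,ce=cv2.connectedComponentsWithStats(m)
        for j in range(1,k):
            if st[j,4]>15: print(n,nm,st[j],ce[j].round(1), ray(i,*ce[j],{'yel':.085,'blue':.06,'green':.01}[nm]).round(3))
E
```

```text
top yel [333 192   5  12  48] [335.  197.4] [ 0.612 -0.089  0.085]
top yel [457 226   6  27 140] [459.5 239.1] [ 0.493 -0.424  0.085]
top blue [   8   82   28   49 1153] [ 21.2 106.4] [0.887 0.79  0.06 ]
top blue [455 117  14  12 128] [461.6 122.5] [ 0.821 -0.453  0.06 ]
top blue [367 234  15  18 234] [373.8 242.2] [ 0.488 -0.196  0.06 ]
top blue [398 267  13  12 108] [403.8 272.5] [ 0.404 -0.276  0.06 ]
top green [355 170  22   4  67] [365.5 171.5] [ 0.694 -0.187  0.01 ]
top green [356 176   2  13  21] [356.4 182.6] [ 0.662 -0.16   0.01 ]
top green [356 191   6  38  81] [358.6 204.7] [ 0.598 -0.164  0.01 ]
top green [380 191   4   7  24] [381.4 194.2] [ 0.627 -0.231  0.01 ]
top green [324 222  17  16  60] [332.5 231.6] [ 0.521 -0.087  0.01 ]
top green [363 252  20   4  51] [372.4 253.6] [ 0.457 -0.2    0.01 ]
top green [330 264  13  15 113] [335.5 271.3] [ 0.408 -0.093  0.01 ]
scene yel [313 169  13  17 150] [318.8 176.7] [ 0.606 -0.085  0.085]
scene blue [335  64  11  12  84] [340.3  68.4] [ 0.863 -0.529  0.06 ]
scene blue [371 176  22  22 218] [383.1 183.5] [ 0.482 -0.196  0.06 ]
scene blue [420 184  12  14 118] [425.3 190.2] [ 0.389 -0.248  0.06 ]
scene green [314 140  10  17  61] [318.1 147.9] [ 0.718 -0.236  0.01 ]
scene green [343 150   6   9  34] [345.7 153.5] [ 0.646 -0.27   0.01 ]
scene green [327 163  53  43 281] [345.1 184.3] [ 0.577 -0.171  0.01 ]
scene green [308 164  17   7  31] [315.3 167. ] [ 0.677 -0.17   0.01 ]
scene green [383 195  13  14  69] [389.  201.5] [ 0.454 -0.197  0.01 ]
scene green [376 223  15  18 133] [383.1 230.2] [ 0.413 -0.107  0.01 ]
```

View pics/tc.png

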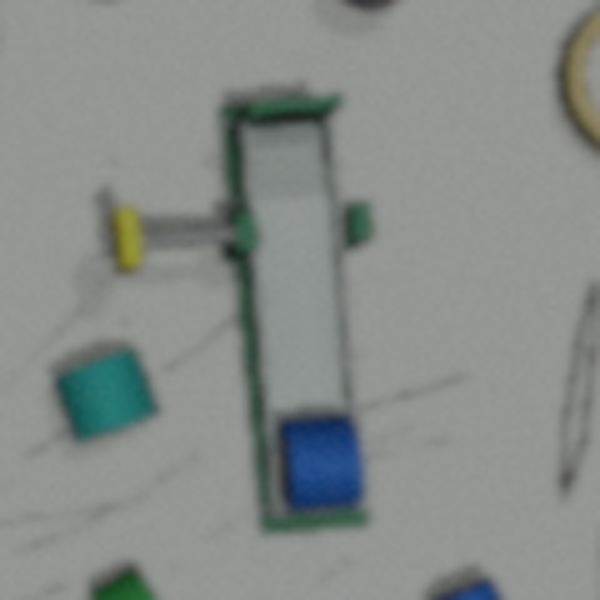

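View pics/sc.png

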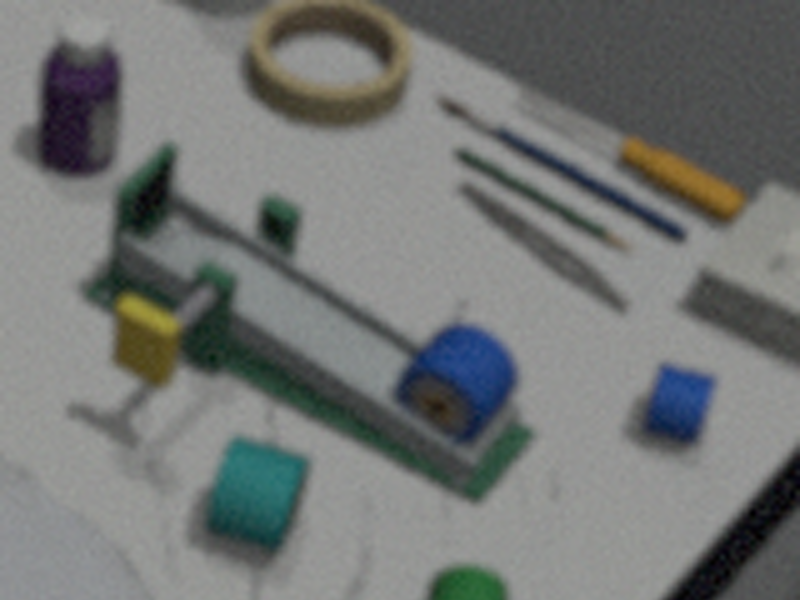

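Run:
```python
from h import *
s,im=grab('top','t2.png'); _,sc=grab('scene','s2.png')
c=lambda x,y:(310+x/5-.4,150+y/5-.4)
fl=ray(im,*c(263,530),.005);bl=ray(im,*c(225,105),.005);fr=ray(im,*c(368,522),.005)
print(fl,bl,fr,np.linalg.norm(fl-bl),np.linalg.norm(fl-fr),np.degrees(np.arctan2(*(bl-fl)[[1,0]])))
ro=ray(im,373.8,242.2,.055); ta=ray(im,335,197.4,.085)
# triangulate roller/tab from scene
def tri(a,b):
    A=[];B=[]
    for i,(u,v) in ((im,a),(sc,b)):
        f,R,p=cam(i);d=R@np.array([(u-i['cx'])/f,(v-i['cy'])/f,1]);d/=np.linalg.norm(d);M=np.eye(3)-np.outer(d,d);A.append(M);B.append(M@p)
    return np.linalg.lstsq(np.vstack(A),np.hstack(B),rcond=None)
print(ro,ta); print(tri((373.8,242.2),(383,184))[0],tri((335,197.4),(318.8,176.7))[0])
d=(ta-ro)[:2]
for k in (99,103,107): print(np.hypot(*d)*1000,np.hypot(131,k),np.degrees(np.arctan2(d[1],d[0])-np.arctan2(k,131)))
```

```text
[ 0.45176552 -0.17105444  0.005     ] [ 0.69776349 -0.15607662  0.005     ] [ 0.45541568 -0.23125114  0.005     ] 0.24645352496632147 0.06030726639663882 3.4842053083877023
[ 0.48844743 -0.19668791  0.055     ] [ 0.61169208 -0.08914476  0.085     ]
[ 0.4858775 -0.1982112  0.05406  ] [ 0.61139818 -0.09062003  0.07719079]
163.56885743852456 164.20109622045769 4.028658361532387
163.56885743852456 166.6433316997713 2.9313808589248356
163.56885743852456 169.14490828872147 1.8661786242580776
```

The top view shows the gutter at px (355–383, 170–255), with the blue roller at (374,242) and the yellow tab at (335,197). The gutter frame comes out at about (0.580, -0.192) with yaw 3.5°. I'll turn the tool and move over there.

```bash
python3 -m handwheel '[[[0,0,0],-10.35],[[0,0,0],-10.35],[[-50,14,0],0],[[-50,14,0],0],[[-50,14,0],0],[[-50,14,0],0],[[-50,14,0],0],[[-50,14,0],0]]' 0 20
```

```text
clock: 1.35
position: [0.2949, 0.325, 0.2056]
tool_rot: [3.141, -0.0, 1.632]
wrist_force: [0.1, -0.9, -1.2]
width: 0.186
```

```bash
python3 -m handwheel '[[[-50,8,0],0],[[-50,8,0],0],[[-50,8,0],0],[[-50,10,0],0],[[-50,12,0],0],[[-55,14,0],0],[[-55,14,0],0],[[-55,14,0],0]]'
```

```text
clock: 2.35
position: [0.4078, -0.0845, 0.2059]
tool_rot: [3.14, 0.0, 1.631]
wrist_force: [1.3, 0.5, -0.4]
width: 0.007
```

```bash
python3 -m handwheel '[[[-50,10,0],0],[[-35,6,0],0],[[-15,0,0],0],[[-5,0,0],0],[[0,0,0],0],[[0,0,0],0],[[0,0,0],0],[[0,0,0],0]]'
python3 - <<'E'
from h import *
s,im=grab('wrist','w1.png');print(s['position'],s['tool_rot'])
E
```

```text
clock: 3.35
position: [0.4299, -0.1859, 0.2055]
tool_rot: [3.141, 0.0, 1.632]
wrist_force: [0.0, 1.1, 0.1]
width: 0.002
[ 0.42985491 -0.1859177   0.20553875] [3.14144978e+00 1.19752079e-04 1.63195290e+00]
```

View pics/w1.png

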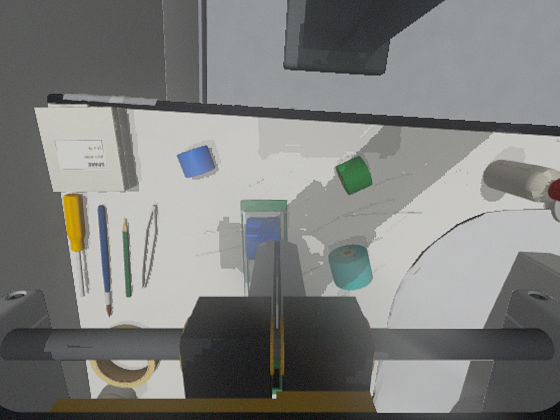

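The wrist view shows the gutter's green front edge at about v=205, u 241–287, with the roller behind it at (264,238). The closed fingers are over its right side. Next I measure the lateral position and yaw.

Run:
```python
from h import *
s=r.state(); im=r.get_image('wrist'); p=im['pixels']
cv2.imwrite('pics/w1c.png',cv2.resize(p[180:320,200:340],None,fx=4.2,fy=4.2,interpolation=cv2.INTER_CUBIC))
hsv=cv2.cvtColor(p,cv2.COLOR_BGR2HSV)
for nm,lo,hi,z in (('g',(65,60,30),(88,255,255),.008),('b',(108,120,50),(125,255,255),.055)):
    m=cv2.inRange(hsv,lo,hi); m[:,:225]=0;m[:,300:]=0;m[300:]=0;m[:190]=0
    ys,xs=np.nonzero(m); print(nm,xs.min(),xs.max(),ys.min(),ys.max())
    if nm=='g':
        a=cv2.boxPoints(cv2.minAreaRect(np.c_[xs,ys][ys<214].astype(np.float32))); print(a)
        for q in a: print(ray(im,*q,z,s))
    for row in range(205,280,8): 
        q=xs[ys==row]
        if len(q): print(row,q.min(),q.max(),ray(im,q.min(),row,z,s)[:2],ray(im,q.max(),row,z,s)[:2])
```

```text
g 242 286 200 221
[[261.      201.00003]
 [285.93097 199.68787]
 [286.40057 208.6105 ]
 [261.4696  209.92267]]
[ 0.45073536 -0.20682831  0.008     ]
[ 0.44693521 -0.17437343  0.008     ]
[ 0.45904223 -0.17289595  0.008     ]
[ 0.46289328 -0.20563729  0.008     ]
205 274 285 [ 0.45511453 -0.18951632] [ 0.45421623 -0.17508502]
221 242 242 [ 0.47995759 -0.23086691] [ 0.47995759 -0.23086691]
b 255 255 235 235
```

View pics/w1c.png

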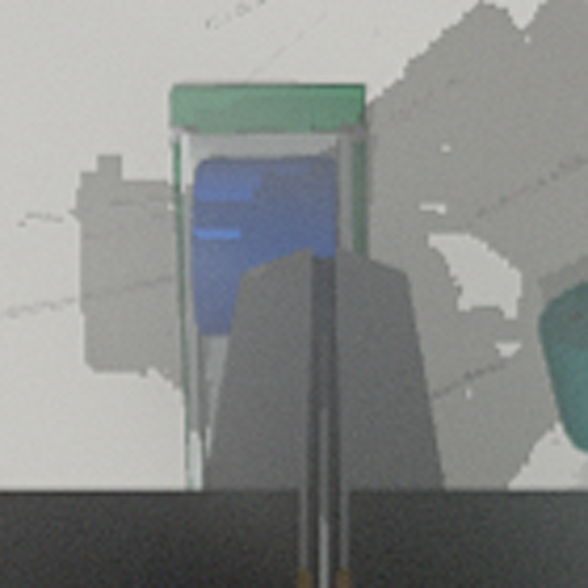

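Run:
```python
from h import *
s=r.state(); im=r.get_image('wrist')
for z in (.006,.010,.016):
    a=ray(im,240.5,200.2,z,s);b=ray(im,286.9,199.8,z,s);d=b-a
    print(z,a,b,np.linalg.norm(d)*1e3,'yaw',np.degrees(np.arctan2(-d[0],d[1])),(a+b)/2)
for z in (.043,.055,.069): print(z,ray(im,246,220,z,s),ray(im,280,220,z,s))
y=np.radians(3.5);O=((a+b)/2)[:2]-np.array([np.cos(y),np.sin(y)])*-.125;print(O)
```

```text
0.006 [ 0.45186036 -0.23394229  0.006     ] [ 0.44753478 -0.17306786  0.006     ] 61.02792758766669 yaw 4.06446545881539 [ 0.44969757 -0.20350508  0.006     ]
0.01 [ 0.4507589  -0.23350223  0.01      ] [ 0.44647895 -0.17326996  0.01      ] 60.384138051262376 yaw 4.064465458815392 [ 0.44861892 -0.20338609  0.01      ]
0.016 [ 0.44910671 -0.23284212  0.016     ] [ 0.4448952  -0.17357311  0.016     ] 59.418453746655835 yaw 4.064465458815399 [ 0.44700095 -0.20320762  0.016     ]
0.043 [ 0.4660731  -0.22255025  0.043     ] [ 0.46351826 -0.18146791  0.043     ]
0.055 [ 0.46191298 -0.2214868   0.055     ] [ 0.45944773 -0.18184519  0.055     ]
0.069 [ 0.4570595  -0.22024611  0.069     ] [ 0.45469879 -0.18228535  0.069     ]
[ 0.5717678  -0.19557655]
```

```bash
python3 -m handwheel '[[[-18,2,0],-0.2],[[0,0,30],0],[[0,0,45],0],[[0,0,45],0],[[0,0,35],0],[[0,0,16],0],[[0,0,0],0],[[0,0,0],0]]'
python3 - <<'E'
from h import *
s,im=grab('wrist','w2.png');_,i2=grab('top','t3.png');_,i3=grab('scene','s3.png')
a=cv2.resize(i3['pixels'][110:250,290:450],(480,420),interpolation=cv2.INTER_CUBIC)
cv2.imwrite('pics/c3.png',np.hstack([cv2.resize(im['pixels'],(560,420))[:,130:430],a]))
E
```

```text
clock: 4.5
position: [0.434, -0.2053, 0.0359]
tool_rot: [3.14, 0.002, 1.635]
wrist_force: [0.4, 0.7, 1.1]
width: 0.006
```

View pics/c3.png

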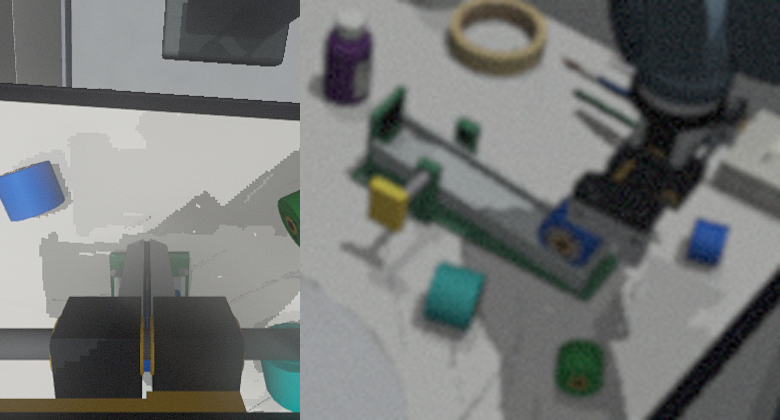

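```bash
python3 -m handwheel '[[[1.5,3,1],0],[[0,4,1],0],[[0,4,0],0],[[0,4,0],0],[[0,4,-0.5],0],[[0,5,-0.7],0],[[0,6,-0.85],0],[[0,6,-0.85],0]]'; python3 -m handwheel '[[[0,6,-0.85],0],[[0,6,-0.85],0],[[0,6,-0.85],0],[[0,6,-0.85],0],[[0,6,-0.85],0],[[0,4,-0.55],0],[[0,2,-0.3],0],[[0,1,0],0]]'
python3 - <<'E'
from h import *
s,im=grab('wrist','w3.png');_,i2=grab('top','t4.png');_,i3=grab('scene','s4.png')
print(s['position'],s['wrist_force'])
a=cv2.resize(i3['pixels'][110:250,290:450],(480,420),interpolation=cv2.INTER_CUBIC)
cv2.imwrite('pics/c4.png',np.hstack([cv2.resize(im['pixels'],(560,420))[:,130:430],a]))
E
```

```text
clock: 5.65
position: [0.4691, -0.2004, 0.0354]
tool_rot: [-3.142, 0.0, 1.635]
wrist_force: [-1.0, -0.4, 0.2]
width: 0.004
clock: 6.65
position: [0.5057, -0.198, 0.0404]
tool_rot: [-3.141, -0.0, 1.635]
wrist_force: [-1.3, -0.5, 0.0]
width: 0.009
[ 0.50567583 -0.19797333  0.04044062] [-1.26148834 -0.4844227   0.00380063]
```

View pics/c4.png

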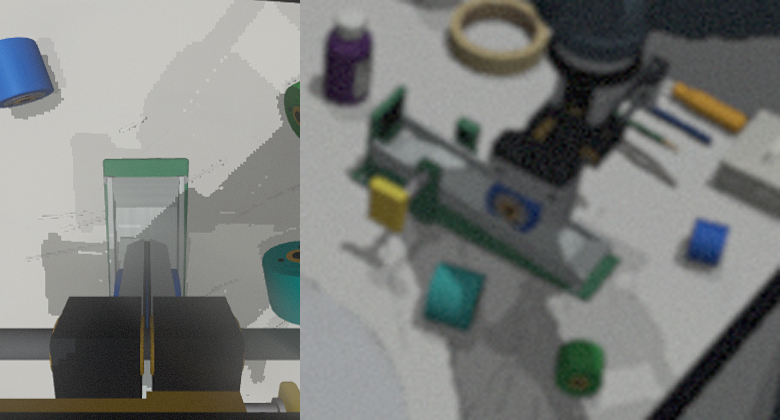

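```bash
python3 -m handwheel '[[[0,3,-0.6],0],[[0,5,-0.8],0],[[0,7,-1.1],0],[[0,8,-1.2],0],[[0,8,-1.2],0],[[0,8,-1.2],0],[[0,8,-1.2],0],[[0,8,-1.2],0]]'; python3 -m handwheel '[[[0,6,-1],0],[[0,5,-0.8],0],[[0,5,-0.7],0],[[0,4,-0.5],0],[[0,4,-0.5],0],[[0,3,0],0],[[0,3,0],0],[[0,2,0],0]]'
python3 - <<'E'
from h import *
s,im=grab('wrist','w4.png');_,i3=grab('scene','s5.png')
print(s['position'],s['wrist_force'])
a=cv2.resize(i3['pixels'][110:250,290:450],(480,420),interpolation=cv2.INTER_CUBIC)
cv2.imwrite('pics/c5.png',np.hstack([cv2.resize(im['pixels'],(560,420))[:,130:430],a]))
E
```

```text
clock: 7.8
position: [0.5611, -0.1944, 0.049]
tool_rot: [-3.142, -0.0, 1.635]
wrist_force: [-0.7, 0.4, -0.6]
width: 0.005
clock: 8.8
position: [0.5926, -0.1924, 0.0524]
tool_rot: [-3.142, 0.0, 1.635]
wrist_force: [-0.4, -0.4, 0.4]
width: 0.009
[ 0.59260074 -0.19241801  0.05242845] [-0.42701717 -0.44274803  0.38952215]
```

View pics/c5.png

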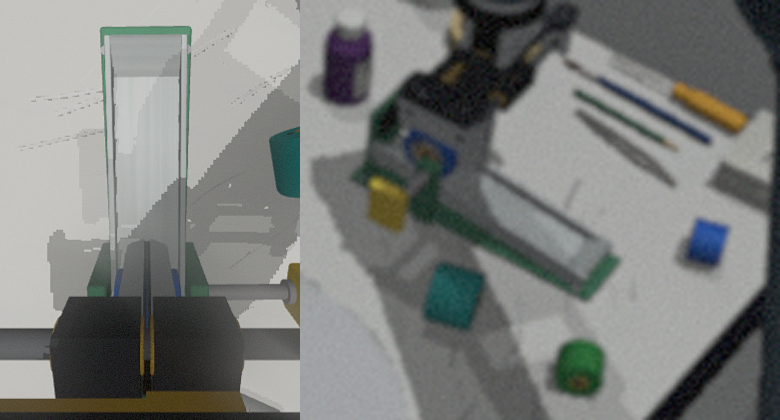

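```bash
python3 -m handwheel '[[[0,2,0],0],[[0,3,0],0],[[0,3,0],0],[[0,3,0],0],[[0,3,0],0],[[0,3,0],0],[[0,2,0],0],[[0,0,0],0]]'
python3 - <<'E'
from h import *
s,im=grab('wrist','w5.png');_,i3=grab('scene','s6.png')
print(s['position'],s['wrist_force'])
a=cv2.resize(i3['pixels'][110:250,290:450],(480,420),interpolation=cv2.INTER_CUBIC)
cv2.imwrite('pics/c6.png',np.hstack([cv2.resize(im['pixels'],(560,420))[:,130:430],a]))
E
```

```text
clock: 9.9
position: [0.6116, -0.1912, 0.0525]
tool_rot: [3.142, 0.0, 1.635]
wrist_force: [-0.1, 0.9, -0.5]
width: 0.004
[ 0.61156385 -0.19119417  0.05245859] [-0.13032172  0.85919735 -0.52982298]
```

View pics/c6.png

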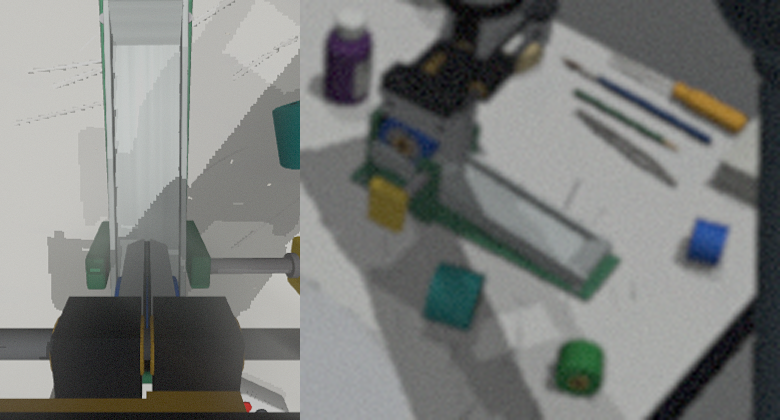

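```bash
python3 -m handwheel '[[[0,-3,0],0],[[0,-2,-10],0],[[0,-5,-30],0],[[20,-20,-35],0],[[40,-20,0],0],[[40,-10,0],0],[[34,0,0],0],[[0,0,0],0]]'
python3 - <<'E'
from h import *
s,im=grab('wrist','w6.png');_,i3=grab('scene','s7.png')
print(s['position'],s['wrist_force'])
a=cv2.resize(i3['pixels'][110:250,290:450],(480,420),interpolation=cv2.INTER_CUBIC)
cv2.imwrite('pics/c7.png',np.hstack([im['pixels'][:,100:400],a]))
E
```

```text
clock: 11.0
position: [0.5428, -0.0598, 0.1282]
tool_rot: [3.141, 0.0, 1.638]
wrist_force: [0.1, -1.7, 0.2]
width: 0.007
[ 0.5427582  -0.05978857  0.12820184] [ 0.09157953 -1.6980928   0.23874735]
```

View pics/c7.png

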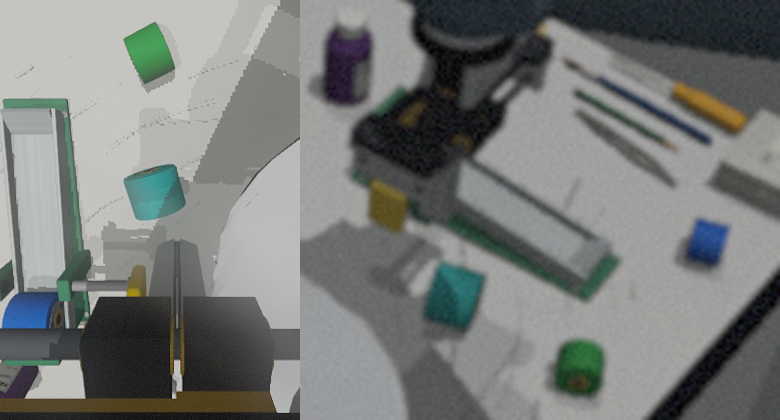

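Run:
```python
from h import *
s=r.state();im=r.get_image('wrist');print(s['clock'])
cv2.imwrite('pics/w6c.png',cv2.resize(im['pixels'][230:400,60:280],None,fx=3.5,fy=3.5,interpolation=cv2.INTER_CUBIC))
O=np.array([.576,-.1945]);y=np.radians(3.7);G=np.array([[np.cos(y),np.sin(y)],[-np.sin(y),np.cos(y)]])
for x,yy,z,n in ((72,20,61,'hub seat'),(46,20,61,'rear'),(46,-20,61,'rearR'),(36,113,94,'tab top out'),(36,101,94,'tab in'),(19,113,94,'tab corner'),(25,38,70,'post'),(47,38,70,'post2'),(-125,31,5,'corner'),(-125,-31,5,'cornerR')):
    w=np.r_[O+G.T@np.array([x,yy])/1e3,z/1e3]; print(n,np.round(proj(im,w,s),1))
```

```text
11.1
hub seat [159.2 312.7]
rear [156.1 288.9]
rearR [113.6 288.9]
tab top out [252.  300.3]
tab in [237.4 300.2]
tab corner [251.5 281.9]
post [169.7 273.7]
post2 [172.1 295.3]
corner [169.9  99.4]
cornerR [105.1  99.3]
```

View pics/w6c.png

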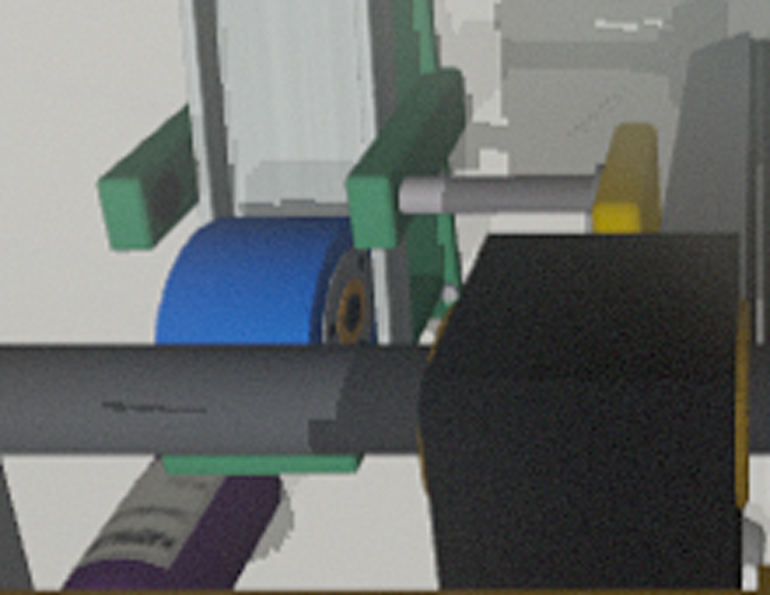

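```bash
python3 -m handwheel '[[[0,20,0],0],[[0,25,0],0],[[0,15,0],0],[[0,4,20],0],[[0,0,30],0],[[0,0,16],0],[[0,0,0],0],[[0,0,0],0]]'
python3 - <<'E'
from h import *
s,im=grab('wrist','w7.png');_,i3=grab('scene','s8.png')
print(s['position'],s['wrist_force'])
a=cv2.resize(i3['pixels'][110:250,290:450],(480,420),interpolation=cv2.INTER_CUBIC)
cv2.imwrite('pics/c8.png',np.hstack([im['pixels'][:,100:400],a]))
E
```

```text
clock: 12.15
position: [0.6074, -0.0576, 0.0623]
tool_rot: [3.14, 0.0, 1.635]
wrist_force: [-0.2, -0.1, 1.0]
width: 0.003
[ 0.60740124 -0.05757142  0.06228733] [-0.23325619 -0.14103818  0.98537086]
```

View pics/c8.png

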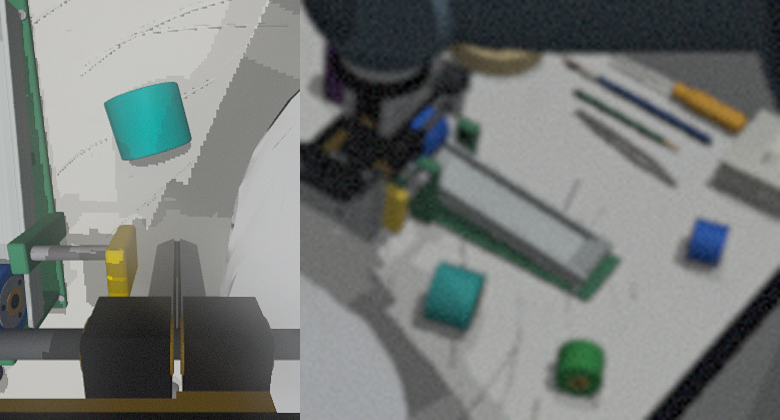

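```bash
python3 -m handwheel '[[[-5,0,0],0],[[-7,0,0],0],[[-8,0,0],0],[[-8,0,0],0],[[-8,0,0],0],[[-8,0,0],0],[[-8,0,0],0],[[-6,0,0],0]]'; python3 -m handwheel '[[[-3,0,0],0],[[-3,0,0],0],[[-2,0,0],0],[[-2,0,0],0],[[-1,0,0],0],[[-1,0,0],0],[[0,0,0],0],[[0,0,0],0]]';  python3 - <<'E'
from h import *
s,im=grab('wrist','w8.png');_,i3=grab('scene','s9.png')
print(s['position'],s['wrist_force'])
a=cv2.resize(i3['pixels'][110:250,290:450],(480,420),interpolation=cv2.INTER_CUBIC)
cv2.imwrite('pics/c9.png',np.hstack([im['pixels'][:,100:400],a]))
E
```

```text
clock: 13.25
position: [0.6106, -0.1156, 0.0614]
tool_rot: [-3.142, -0.0, 1.635]
wrist_force: [0.7, 2.2, 0.2]
width: 0.004
clock: 14.25
position: [0.6113, -0.127, 0.0614]
tool_rot: [-3.141, -0.0, 1.635]
wrist_force: [0.9, 1.5, -0.3]
width: 0.005
[ 0.61125519 -0.12697996  0.06136959] [ 0.92057042  1.53185127 -0.25044622]
```

View pics/c9.png

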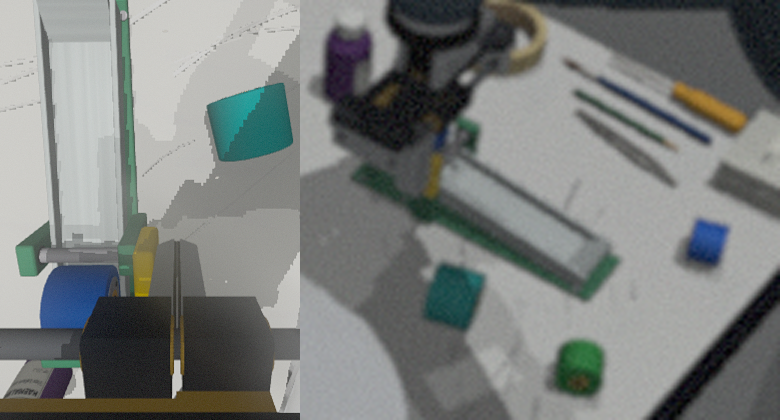

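```bash
python3 -m handwheel '[[[-1,0,0],0],[[-1,0,0],0],[[-1,0,0],0],[[-1,0,0],0],[[0,0,0],0],[[0,0,0],0],[[0,0,0],0],[[0,0,0],0]]'
```

```text
clock: 15.35
position: [0.6112, -0.1271, 0.0614]
tool_rot: [-3.141, -0.007, 1.635]
wrist_force: [0.9, 14.7, 4.2]
width: 0.006
```

The force rose to 14.7 N and the finger stopped moving, so the bolt is at its limit. I'll back off and check.

```bash
python3 -m handwheel '[[[6,0,0],0],[[10,0,0],0],[[15,0,0],0],[[20,0,-10],0],[[10,-10,-40],0],[[0,-45,-40],0],[[0,-50,-20],0],[[0,-40,0],0]]'; python3 -m handwheel '[[[-30,-10,-10],0],[[-30,-10,0],0],[[-20,0,0],0],[[0,0,0],0],[[0,0,0],0],[[0,0,0],0],[[0,0,0],0],[[0,0,0],0]]'
python3 - <<'E'
from h import *
s,im=grab('wrist','w9.png');_,i3=grab('scene','s10.png');_,i2=grab('top','t10.png')
print(s['clock'],s['position'],s['wrist_force'])
a=cv2.resize(i3['pixels'][110:250,290:450],(480,420),interpolation=cv2.INTER_CUBIC)
cv2.imwrite('pics/c10.png',np.hstack([im['pixels'][:,100:400],a]))
cv2.imwrite('pics/w9c.png',cv2.resize(im['pixels'][200:400,140:400],None,fx=3,fy=3,interpolation=cv2.INTER_CUBIC))
E
```

```text
clock: 16.35
position: [0.4627, -0.0791, 0.1741]
tool_rot: [3.137, 0.003, 1.636]
wrist_force: [0.6, 0.5, 0.1]
width: 0.007
clock: 17.35
position: [0.4482, -0.1603, 0.1814]
tool_rot: [-3.142, -0.0, 1.635]
wrist_force: [-1.1, 0.7, -0.4]
width: 0.004
17.35 [ 0.4481937  -0.16029808  0.18142195] [-1.14803107  0.67576753 -0.39959011]
```

View pics/c10.png

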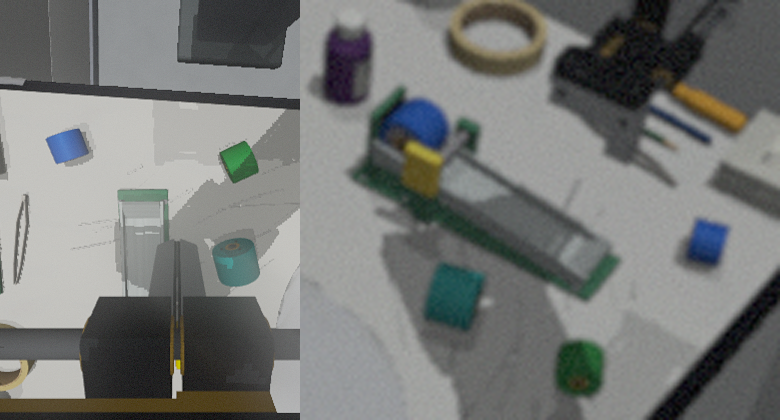

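View pics/t10.png

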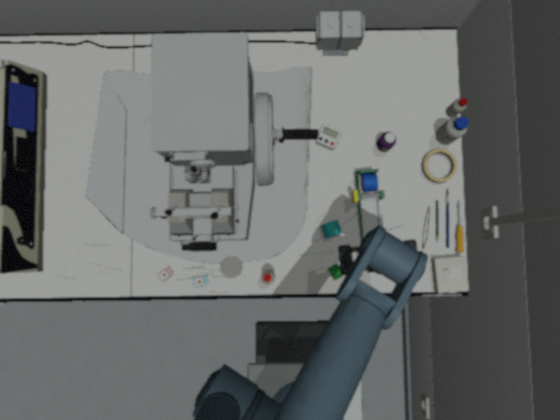

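The roller sits at the stop, at top px (369,182). The tab is next to the left post, the bolt crosses the gutter, and the bystanders haven't moved. One numeric check before handing in.

Run:
```python
from h import *
im=r.get_image('top');hsv=cv2.cvtColor(im['pixels'],cv2.COLOR_BGR2HSV)
O=np.array([.580,-.193]);y=np.radians(3.7);G=np.array([[np.cos(y),np.sin(y)],[-np.sin(y),np.cos(y)]])
for nm,lo,hi,z in (('yel',(20,120,80),(33,255,255),.085),('blue',(108,120,60),(125,255,255),.075)):
    m=cv2.inRange(hsv,lo,hi);m[:160]=0;m[225:]=0;m[:,:320]=0;m[:,:345]*=1;m[:,400:]=0
    ys,xs=np.nonzero(m);w=ray(im,xs.mean(),ys.mean(),z);print(nm,len(xs),xs.mean(),ys.mean(),w,'gutter mm',G@(w[:2]-O)*1e3)
```

```text
yel 62 355.0806451612903 195.67741935483872 [ 0.6155876  -0.14417885  0.085     ] gutter mm [38.66396475 46.42283631]
blue 222 369.27927927927925 181.95945945945945 [ 0.65420544 -0.18583239  0.075     ] gutter mm [74.51331174  2.36402586]
```

Run:
```python
from h import *
print(r.sign_off(), r.state()['clock'])
```

```text
the job is handed in; nothing more can be done
the job is handed in; nothing more can be done
```

The roller is parked against the end stop and the keeper bolt is fully in behind it. I handed the job in at about 17.5 s on the robot's clock, well under the 43 s limit.

- **Roller:** I pushed it with the closed fingertips up the gutter, over the crest and to the stop, with no more than about 1.5 N at the wrist.
- **Keeper:** I pushed the yellow tab from its outer face until it stopped moving and the force rose to 14.7 N, which I took as its limit. I then backed off and moved the arm clear.

| Last check, top camera (gutter frame) | Measured | Expected |
|---|---|---|
| Roller centre x, y | 74.5, 2.4 mm | 72, 0 mm |
| Tab x, y | 38.7, 46.4 mm | 36, 45 mm |

- **Offset:** Both points are off by about the same 2–3 mm, so I read it as an error in my estimate of the gutter's position. Along the gutter, my estimates of that position differed by up to 6 mm between cameras.
- **Pictures:** The last ones showed the bolt across the gutter behind the roller, the bystanders where they started, and the robot touching nothing.

No check failed.

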